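Top the sugar shaker and take its cap off for dusting

ROBOT

A 6-joint arm with a two-finger parallel gripper is mounted at the origin on a cart in front of the work surface, level with it; the furniture and walls round the work are solid. World frame = base frame: x ahead of the robot, y to its left, z up, the work surface at z = 0. Lengths are in m, angles in rad, forces in N, time in s.
With the tool pointing down it reaches from about 0.35 to 0.725 m from the base axis. Payload 4.3 kg.
Tool frame: the origin (TCP) lies at the very end of the fingers, on their centre line; the grasp point (between the pads) lies 19 mm behind it; z points along the fingers, y is the line along which they close (so a half turn about z gives the same grasp; the last joint's range is limited). The gripper opens to 85 mm and grips with 20 to 120 N. Pads are 22 mm wide; open, the fingers measure 114 mm over their backs; the gripper's body (76 mm by 85 mm) begins 54 mm behind the grasp point. The pads swing forward as they close: fully open they stand 13 mm farther back than shut.
Start: joints at [-1.318, 0.377, 0.081, 1.274, 0, 1.46], TCP at [0.204, -0.538, 0.231] pointing down, gripper open.
Joint ranges: [-2.72, 2.72], [-0.84, 1.66], [-1.02, 1.22], [-1.77, 2.12], [-1.37, 1.28], [-3.14, 3.14]. Speed limits (rad/s): [2.57, 2.57, 3.14, 3.14, 3.14, 3.14].

INTERFACE

Orientations are given as a unit quaternion [x, y, z, w].
In Python, from station import robot gives the robot as it stands. The module is installed in compiled form; this text tells all that it offers.
- The arm moves only by the tool play_rows, never from a script. Its argument "motion" is a list of rows, each a list of 3 entries, a list of its own where there are three numbers: the shift along the tool's x, y, z in cm, then the turn, a rotation vector about the tool's x, y, z in rad, then the finger opening in cm, from 0 to 8.54. A call has 1 to 8 rows; each row is the pose to reach, as a shift and turn from the pose commanded when the call began, along the tool's axes at that moment; what a row does not reach only later rows make up. A row lasts 1/10 s, in which the tool goes at most 50 mm and 8.59 degrees, less where a joint would pass 70% of its speed; a pose out of reach is approached as far as the arm can. A call with a gripper value outside its range is refused whole. The fingers move at their own pace and stop on an object; "newtons" is the grip in N (left out, the last holds). Time passes only in rows, so rows that repeat a pose let the fingers close. It gives the time, the measured TCP pose, the force, the opening and the grip force at its end, in the units of the state.
- robot.sense(): the state, without advancing time (a new reading comes with each control period).
- robot.get_image(name): name is "side" or "top" or "wrist"; returns (picture, depth): 420x560x3 uint8, red, green, blue; 420x560 float32, m along the optical axis (not along the pixel's ray), 0 where there is no reading.
- robot.camera_model(name): a dict with "fx", "fy", "cx", "cy" (pixels), "k1" (the pictures are not rectified: a ray, as slopes to the right and down, at radius r is drawn at 1 + k1 r^2 times it, then the intrinsics apply), "eye" and "orientation" of the camera in the world; the wrist camera has in their place "mount" (4x4, takes a point from camera to tool coordinates, whose origin is the TCP and whose axes are the flange's). Camera axes: x right, y up, looking along -z (the intrinsics and any distortion apply to the point x, -y, -z); pixel columns grow to the right and rows downward; lengths in m; the calibration is good to about 2 mm. A picture is of the moment at which its call begins: read the wrist's pose just before it. camera_model takes no time and is no camera call.
- robot.finish_job(): hands the job in; it is judged then, once.
The state is a dict: "time": time; "joints": joint angles; "joint_vel": joint speeds; "joint_torque": joint torques, N m; "tcp_pos": TCP position; "eef_rot": TCP orientation; "force": force on the tool from outside, world axes, zero at the start; "ft_torque": the same for the moment, N m; "finger_gap": finger opening in m; "grip_force": force on a finger pad.
Only numpy, scipy, OpenCV 4.12 (cv2) and the standard library are available. Lean on these libraries where they do the work, as an engineer would, in place of code of your own. Each camera call takes 0.05 s, during which the arm holds its last target. There are 200 camera calls.

TASK

Get the steel sugar shaker ready for dusting the ring cake: its top stands beside it, a steel sieve lid with a blue cap nested on it. Pick the two up together by the sieve lid's wide band, lower them onto the open shaker and let go only once the sieve lid is fully home; then lift the cap off alone, leaving the sieve lid undisturbed on the shaker, and finish while still holding the cap in the gripper, steady and well clear above the sieve lid (about a hand's width). The shaker stays standing about where it is, and the cake, egg box, glass and butter are left alone.

Things in the scene. Friction and masses are not known exactly. Their poses are not given: they have to be found in the camera images.
- shaker: Open grey steel shaker, like a small metal mug, standing loose, about 0.35 kg: straight hollow tumbler, outer diameter 59, height 90, inside diameter 53.6 at the mouth. A bow handle stands out 60 from the axis towards its own +y and reaches no higher than 73, so the top 17 of the wall are free all round. Origin: centre of its underside; z up. Its yaw varies. (Sizes in mm.)
- shaker_mouth (a point): Centre of the shaker's mouth, level with its rim, 90 above the shaker's underside; z points up out of the mouth. (Sizes in mm.)
- lid_band (a point): Sieve lid (steel, loose, round, about 0.15 kg): centre of its wide dark ribbed band, diameter 64, 16 high; z up. 20 above the lid's foot, 8 above the band's underside. Fully home, this point is 8 above the shaker's rim. The band is 5 wider than the shaker and 8 wider than the cap, so fingers closed on it touch neither. Lifted by the band, the lid carries the cap along. (Sizes in mm.)
- lid_foot (a point): Centre of the sieve lid's foot, the underside of its plug, on which it stands on the worktop at first. The plug is 12 high, diameter 50.4, tapered to 45.6 at the foot; it drops freely into the shaker's mouth (1.6 clearance all round) until the band's underside rests on the rim. (Sizes in mm.)
- cap_centre (a point): Blue plastic cap (loose, round, about 0.04 kg): its centre, 13 below its flat top; z up. Outer diameter 56, 26 high, open below. It stands loosely on the band round the lid's 8 high collar (1.7 clearance), this point 21 above lid_band; nothing locks it, and lifted by its side it leaves the lid behind. Fingers that take it must end above the wider band. (Sizes in mm.)
- glass_upper_left: Fixed wall cabinet above the left part of the worktop, solid, in the way of a wrist or forearm: underside 455 above the worktop; front face at x = 0.55 m (door knobs to 0.51 m), from y = 0.06 m to 0.68 m. Origin: centre of its underside. (Sizes in mm.)
- ring_cake: Bystander: brown fluted ring cake on a white plate of diameter 196, 68 high in all; origin at the centre of its underside. (Sizes in mm.)
- egg_box_centre (a point): Bystander: grey-brown egg box with a blue picture on it, 106 x 156 x 72 (its own x, y, z); this point is its centre. (Sizes in mm.)
- glass_centre (a point): Bystander: clear drinking glass, diameter 81, 91 high; this point is its centre. (Sizes in mm.)
- butter_centre (a point): Bystander: yellow pack of butter, 73 x 102 x 37 (its own x, y, z); this point is its centre. (Sizes in mm.)

How it is judged:
On the way, in this order (a step that is already met when the one before it is completed fails the run):
1. the sieve lid, held in the gripper, and the cap nested on it are lifted clear of the worktop together (height (world z) of lid_band above 0.055 m and distance between lid_band and cap_centre below 0.0245 m and contact force between the fingers and sieve_lid above 0.5 N), for 0.2 s.
2. the sieve lid is fully home on the shaker, cap still nested on it, before the gripper lets go (horizontal distance between lid_band and shaker_mouth below 0.0035 m and z of lid_band in the frame of shaker_mouth between 0.005 and 0.0105 m and angle between the z axis of lid_band and the z axis of shaker_mouth, either way round below 0.08 rad and distance between lid_band and cap_centre below 0.0245 m and contact force between the fingers and sieve_lid above 0.5 N), for 0.1 s.
3. the gripper has let go of the sieve lid, and lid and cap sit on the shaker (horizontal distance between lid_band and shaker_mouth below 0.0035 m and z of lid_band in the frame of shaker_mouth between 0.005 and 0.0105 m and angle between the z axis of lid_band and the z axis of shaker_mouth, either way round below 0.08 rad and distance between lid_band and cap_centre below 0.0245 m and contact force between the fingers and sieve_lid below 0.1 N and contact force between the fingers and cap below 0.1 N), for 0.1 s.
At the end, for the whole second after the job is handed in: The sieve lid is fully home on the upright shaker (within 3.5 mm of its axis, band no more than 2.5 mm off the rim, square to it within 0.08 rad), and the cap is held still by the gripper alone, at least 50 mm above where it sat on the sieve lid, which the gripper does not touch (horizontal distance between lid_band and shaker_mouth below 0.0035 m and z of lid_band in the frame of shaker_mouth between 0.005 and 0.0105 m and angle between the z axis of lid_band and the z axis of shaker_mouth, either way round below 0.08 rad and z of cap_centre in the frame of lid_band above 0.071 m and contact force between the fingers and cap above 0.5 N and contact force between the fingers and sieve_lid below 0.1 N and contact force between cap and sieve_lid below 0.05 N and contact force between cap and shaker below 0.05 N and linear speed of cap below 0.03 m/s and linear speed of sieve_lid below 0.02 m/s and angle between shaker's own z axis and vertical below 0.05 rad); the arm keeps its last pose, push and grip.
It fails at once if the sieve lid is pulled or pushed off its seat by the cap alone (contact force between the fingers and cap above 0.5 N and contact force between the fingers and sieve_lid below 0.1 N and height (world z) of lid_band above 0.08 m and not (horizontal distance between lid_band and shaker_mouth below 0.0035 m and z of lid_band in the frame of shaker_mouth between 0.005 and 0.0105 m and angle between the z axis of lid_band and the z axis of shaker_mouth, either way round below 0.08 rad)).
It fails at once if the cap comes off the sieve lid (more than 12 mm) while the sieve lid is not fully home on the shaker (distance between lid_band and cap_centre above 0.033 m and not (horizontal distance between lid_band and shaker_mouth below 0.0035 m and z of lid_band in the frame of shaker_mouth between 0.005 and 0.0105 m and angle between the z axis of lid_band and the z axis of shaker_mouth, either way round below 0.08 rad)).
It fails at once if the shaker is tipped (0.25 rad) or pushed more than 40 mm (angle between shaker's own z axis and vertical above 0.25 rad or distance of shaker from where it was at the start of the episode above 0.04 m).
It fails at once if the cake, the egg box, the glass or the butter is shifted by more than 25 mm (distance of any of ring_cake, egg_box_centre, glass_centre, butter_centre from where it was at the start of the episode above 0.025 m).
It also fails if it takes over 58 s, if anything falls off the work surface, if the arm or the gripper's body presses on something with over 40 N, if the wrist force passes 120 N, or if a joint passes its speed limit or range.

## Working session

There is one attempt and no reset: what is moved stays moved. The work goes in short steps, Python scripts to look and compute and a tool call to move; the robot and the scene stay as the last step left them, time stands still between calls to the robot, and variables do not carry over. Pictures are saved under pics/ and viewed, at most 10 in all, crops included, and the job is handed in when it is done.

Besides the shell and the picture viewer there is one more tool, called in YAML: its name, and indented under it one key for each argument. play_rows: Moves the arm, as the interface text tells. Its arguments: {"type":"object","properties":{"motion":{"type":"array","items":{"type":"array"}},"newtons":{"type":"number"}},"required":["motion"]}

```bash
mkdir -p pics
cat > h.py <<'E'
import numpy as np, cv2
from scipy.spatial.transform import Rotation as R
from station import robot
def cam(name):
    s=robot.sense(); im,d=robot.get_image(name); m=robot.camera_model(name)
    if 'mount' in m:
        T=np.eye(4);T[:3,:3]=R.from_quat(s['eef_rot']).as_matrix();T[:3,3]=s['tcp_pos'];T=T@np.array(m['mount'])
    else:
        T=np.eye(4);o=np.array(m['orientation']);T[:3,:3]=o if o.shape==(3,3) else R.from_quat(o).as_matrix();T[:3,3]=m['eye']
    return im,d,m,T
def cloud(d,m,T):
    h,w=d.shape;v,u=np.mgrid[:h,:w].astype(float)
    K=np.array([[m['fx'],0,m['cx']],[0,m['fy'],m['cy']],[0,0,1.]])
    p=cv2.undistortPoints(np.stack([u.ravel(),v.ravel()],1)[:,None],K,np.array([m['k1'],0,0,0.]))[:,0]
    z=d.ravel()
    P=np.stack([p[:,0]*z,-p[:,1]*z,-z],1)@T[:3,:3].T+T[:3,3]
    P[z==0]=np.nan
    return P.reshape(h,w,3)
def save(n,im): cv2.imwrite('pics/'+n,im[...,::-1])
E
python3 - <<'E'
from h import *
for n in ('side','top'):
    im,d,m,T=cam(n); save(n+'.png',im); np.save(n+'_c.npy',cloud(d,m,T)); print(n,m)
print(robot.sense())
print(robot.camera_model('wrist'))
E
```

```text
side {'fx': 453.32757814126023, 'fy': 453.32757814126023, 'cx': 276.49745945965907, 'cy': 210.04519892692275, 'k1': -0.011244212384034412, 'eye': array([ 0.5782912 , -0.91109924,  1.08439001]), 'orientation': array([ 0.42520622, -0.00276776,  0.00353296,  0.90508537])}
top {'fx': 429.68581713788484, 'fy': 429.68581713788484, 'cx': 282.92624934687296, 'cy': 214.30497473971283, 'k1': 0.04625497997182632, 'eye': array([0.31740567, 0.04957713, 1.525172  ]), 'orientation': array([-0.07266553,  0.06163861,  0.71144651, -0.69625015])}
{'time': 0.1, 'joints': array([-1.31826680e+00,  3.78020025e-01,  7.97907856e-02,  1.27439384e+00,
       -2.78586224e-06,  1.46048887e+00]), 'joint_vel': array([-0.00126646, -0.00148298,  0.00430903, -0.00084503,  0.00103153,
       -0.00077007]), 'joint_torque': array([ 1.03288981e-03, -4.64692605e+01,  2.70582747e+01,  1.20833359e-02,
       -1.74404036e-04,  4.04604947e-06]), 'tcp_pos': array([ 0.20394059, -0.53700617,  0.23044928]), 'eef_rot': array([ 9.83588340e-01,  1.80424895e-01, -6.62859752e-05, -9.10971106e-04]), 'force': array([-0.42863199,  0.24983444, -0.31448309]), 'ft_torque': array([ 0.00671235, -0.01069899,  0.02299159]), 'grip_force': 0.0, 'finger_gap': 0.08508433719680318}
{'fx': 299.20402273518835, 'fy': 299.20402273518835, 'cx': 277.3913922408219, 'cy': 209.11789934827073, 'k1': -0.02566988203430142, 'mount': array([[-8.49964500e-04,  9.54573591e-01,  2.97974055e-01,
         7.54567313e-02],
       [ 9.99999637e-01,  8.29605876e-04,  1.94796597e-04,
         3.07070532e-04],
       [-6.12533393e-05,  2.97974112e-01, -9.54573949e-01,
        -1.42695825e-01],
       [ 0.00000000e+00,  0.00000000e+00,  0.00000000e+00,
         1.00000000e+00]])}
```

View pics/top.png

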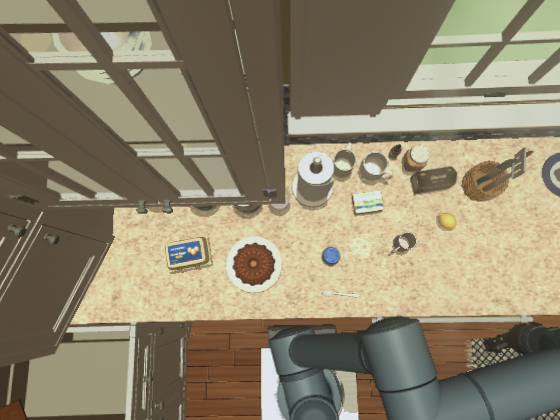

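View pics/side.png

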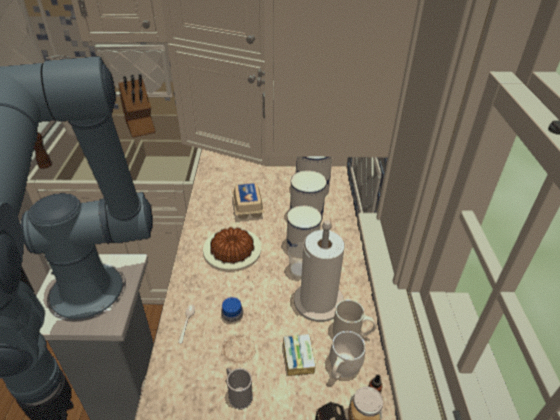

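The top view shows the blue cap at (331,256), the open shaker at (404,242) with its handle toward the lower left, the cake at (253,263), the egg box at (187,252) and butter at (368,202). In the side view a faint ring at (240,347), between lid and shaker, may be the clear glass.

Run:
```python
from h import *
t=np.load('top_c.npy');s=np.load('side_c.npy')
def fit(P):
    A=np.c_[2*P[:,:2],np.ones(len(P))];c=np.linalg.lstsq(A,(P[:,:2]**2).sum(1),rcond=None)[0];return c[:2],np.sqrt(c[2]+c[:2]@c[:2])
for n,C,(cu,cv),(su,sv),g in (('top',t,(331,256),(404,242),None),('side',s,(232,309),(239,388),(240,347))):
    for nm,(u,v),lo,hi,r in (('cap',(cu,cv),.045,.075,22),('shaker',(su,sv),.078,.1,28)):
        P=C[v-r:v+r,u-r:u+r].reshape(-1,3);P=P[~np.isnan(P[:,2])]
        Q=P[(P[:,2]>lo)&(P[:,2]<hi)]
        print(n,nm,len(Q),'mean',Q.mean(0).round(4),'med',np.median(Q,0).round(4),'mid',((Q.min(0)+Q.max(0))/2).round(4),'ext',np.ptp(Q,0).round(4), 'zpct',np.percentile(P[:,2],[5,50,95,99]).round(3))
        H=P[(P[:,2]>.02)&(P[:,2]<.07)]
        if nm=='shaker': print('  lower',np.mean(H,0).round(4),len(H))
for v,u in ((347,240),(347,228),(347,252),(338,240),(357,240)): print(u,v,s[v,u].round(3))
# anything high in top cloud in the work zone, butter etc
for n,(u,v) in dict(butter=(368,202),cake=(253,240),egg=(187,252)).items(): print(n,t[v,u].round(3))
im=cv2.imread('pics/side.png');im2=cv2.imread('pics/top.png')
a=cv2.resize(im[290:410,170:310],None,fx=3,fy=3,interpolation=2);b=cv2.resize(im2[190:310,300:440],None,fx=3,fy=3,interpolation=2)
cv2.imwrite('pics/crop.png',np.hstack([a,b])[:, :840][:, 0:840] if 0 else cv2.resize(np.hstack([a,b]),(800,343)))
```

```text
top cap 210 mean [ 0.4545 -0.09    0.053 ] med [ 0.4553 -0.0905  0.0532] mid [ 0.4542 -0.0899  0.0545] ext [0.0517 0.0518 0.0176] zpct [-0.006  0.     0.053  0.057]
top shaker 83 mean [ 0.4978 -0.3457  0.0876] med [ 0.5001 -0.3483  0.088 ] mid [ 0.4957 -0.3441  0.0866] ext [0.0576 0.0584 0.0159] zpct [-0.006  0.     0.057  0.089]
  lower [ 0.4941 -0.3407  0.046 ] 139
side cap 273 mean [ 0.4544 -0.0944  0.0552] med [ 0.454  -0.0942  0.0557] mid [ 0.4549 -0.0903  0.0552] ext [0.0544 0.0572 0.0203] zpct [-0.002  0.003  0.057  0.059]
side shaker 220 mean [ 0.4945 -0.3418  0.0872] med [ 0.4944 -0.3407  0.0882] mid [ 0.495  -0.3415  0.0869] ext [0.0575 0.0621 0.0176] zpct [-0.001  0.003  0.084  0.092]
  lower [ 0.4938 -0.343   0.0462] 466
240 347 [ 0.484 -0.197  0.005]
228 347 [ 0.451 -0.196  0.001]
252 347 [ 0.517 -0.197  0.004]
240 338 [ 0.482 -0.168  0.004]
240 357 [ 0.486 -0.226  0.001]
butter [ 0.641 -0.23   0.041]
cake [0.518 0.178 0.015]
egg [0.475 0.398 0.069]
```

View pics/crop.png

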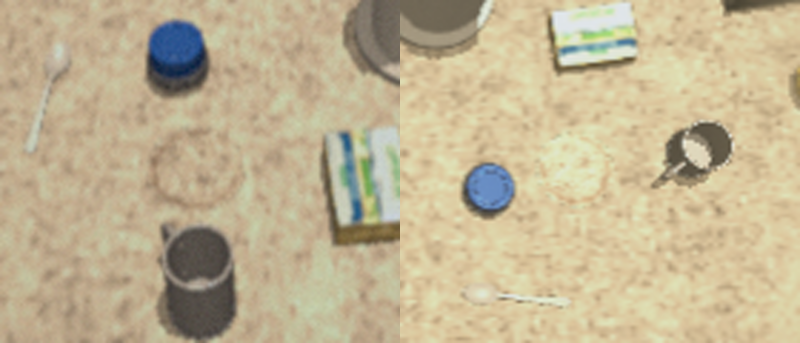

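The crops confirm the clear glass between lid and shaker; both views put its base ring at about (0.48, -0.196). Lid/cap ≈ (0.4545, -0.090), shaker ≈ (0.495, -0.342), and heights and diameters match the given sizes. I'll close the fingers along world x to stay away from the glass.

```bash
cat >> h.py <<'E'
TR=R.from_matrix(np.array([[0,1,0],[1,0,0],[0,0,-1.]]))  # tool x=+y, y=+x, z down
def go(p,rot=TR):
    s=robot.sense();r=R.from_quat(s['eef_rot'])
    print('t',round(s['time'],2),'tcp',s['tcp_pos'].round(4),'shift cm',(r.inv().apply(np.array(p)-s['tcp_pos'])*100).round(2),'turn',(r.inv()*rot).as_rotvec().round(4),'F',s['force'].round(1),'gap',round(s['finger_gap'],4),'grip',round(s['grip_force'],1))
E
python3 -c "
from h import *
go([.4545,-.09,.17])"
```

```text
t 0.1 tcp [ 0.2039 -0.537   0.2304] shift cm [ 39.29 -32.89   6.11] turn [-0.0015 -0.0013 -1.208 ] F [-0.4  0.2 -0.3] gap 0.0851 grip 0.0
```

play_rows:
  motion:
    - [[39.3,-32.9,0],[0,0,-1.208],8.54]
    - [[39.3,-32.9,0],[0,0,-1.208],8.54]
    - [[39.3,-32.9,0],[0,0,-1.208],8.54]
    - [[39.3,-32.9,0],[0,0,-1.208],8.54]
    - [[39.3,-32.9,0],[0,0,-1.208],8.54]
    - [[39.3,-32.9,0],[0,0,-1.208],8.54]
    - [[39.3,-32.9,0],[0,0,-1.208],8.54]
    - [[39.3,-32.9,0],[0,0,-1.208],8.54]

```text
time: 0.9
tcp_pos: [0.4, -0.1867, 0.2311]
eef_rot: [0.708, 0.706, -0.0, -0.0]
force: [0.9, -0.5, -0.5]
finger_gap: 0.0852
grip_force: 0.0
```

```bash
python3 -c "
from h import *
go([.4545,-.09,.17])"
```

```text
t 0.9 tcp [ 0.4    -0.1867  0.2311] shift cm [9.68 5.43 6.11] turn [-0.0002 -0.0001 -0.0022] F [ 0.9 -0.5 -0.5] gap 0.0852 grip 0.0
```

play_rows:
  motion:
    - [[9.7,5.4,6.1],[0,0,0],8.54]
    - [[9.7,5.4,6.1],[0,0,0],8.54]
    - [[9.7,5.4,6.1],[0,0,0],8.54]
    - [[9.7,5.4,6.1],[0,0,0],8.54]
    - [[9.7,5.4,6.1],[0,0,0],8.54]
    - [[9.7,5.4,6.1],[0,0,0],8.54]

```text
time: 1.5
tcp_pos: [0.4544, -0.093, 0.1708]
eef_rot: [0.71, 0.704, -0.0, 0.0]
force: [0.5, -0.8, 0.4]
finger_gap: 0.0851
grip_force: 0.0
```

```bash
cat >> h.py <<'E'
def disc(P,lo,hi,c,r):
    Q=P.reshape(-1,3);Q=Q[~np.isnan(Q[:,2])];Q=Q[(Q[:,2]>lo)&(Q[:,2]<hi)&(np.hypot(Q[:,0]-c[0],Q[:,1]-c[1])<r)]
    if len(Q)<10: print('few',len(Q));return Q
    (cx,cy),rr=cv2.minEnclosingCircle((Q[:,:2]*1000).astype(np.float32))
    print(len(Q),'mean',Q.mean(0).round(4),'mid',((Q.min(0)+Q.max(0))/2).round(4),'ext',np.ptp(Q,0).round(4),'circ',round(cx,1),round(cy,1),round(rr,1));return Q
E
python3 - <<'E'
from h import *
go([.4545,-.09,.17])
im,d,m,T=cam('wrist');save('w1.png',im);C=cloud(d,m,T)
disc(C,.048,.06,(.4545,-.09),.04)   # cap top
disc(C,.012,.028,(.4545,-.09),.045) # band
disc(C,.08,.1,(.495,-.342),.04)
E
```

```text
t 1.5 tcp [ 0.4544 -0.093   0.1708] shift cm [0.3  0.01 0.08] turn [ 0.0004  0.0007 -0.0091] F [ 0.5 -0.8  0.4] gap 0.0851 grip 0.0
2851 mean [ 0.4541 -0.089   0.054 ] mid [ 0.4541 -0.0901  0.0525] ext [0.0556 0.0552 0.009 ] circ 454.1 -90.2 28.1
319 mean [ 0.4551 -0.0691  0.0254] mid [ 0.4541 -0.0796  0.0206] ext [0.0645 0.0432 0.0149] circ 454.1 -90.4 32.4
few 0
```

View pics/w1.png

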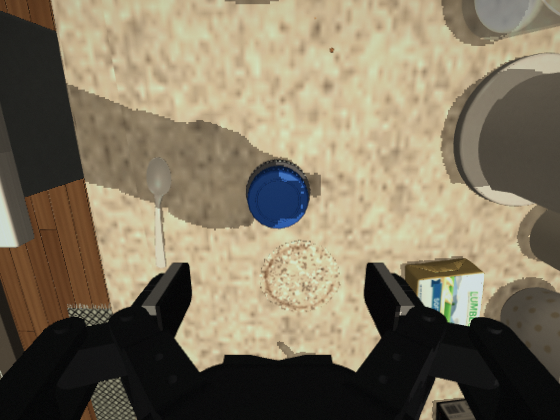

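The wrist view shows the cap at (278,193) centred between the finger lines, and the glass ring at (300,272) below it. The lid axis is (0.4541, -0.0902), and its diameters of 56 and 64 fit.

play_rows:
  motion:
    - [[0.1,0,4],[0,0,-0.006],8.54]
    - [[0.2,0,8],[0,0,-0.006],8.54]
    - [[0.2,0,10.5],[0,0,-0.006],8.54]
    - [[0.2,0,10.5],[0,0,-0.006],8.54]
    - [[0.2,0,10.5],[0,0,-0.006],8.54]
    - [[0.2,0,10.5],[0,0,-0.006],8.54]

```text
time: 2.15
tcp_pos: [0.4561, -0.0912, 0.0672]
eef_rot: [0.708, 0.706, 0.001, 0.002]
force: [0.3, -0.3, -0.9]
finger_gap: 0.0856
grip_force: 0.0
```

```bash
python3 -c "
from h import *
go([.4541,-.0902,.004])"
```

```text
t 2.15 tcp [ 0.4561 -0.0912  0.0672] shift cm [ 0.11 -0.22  6.32] turn [ 0.0034  0.0012 -0.0029] F [ 0.3 -0.3 -0.9] gap 0.0856 grip 0.0
```

play_rows:
  motion:
    - [[0.1,-0.2,0.5],[0.003,0,0],8.54]
    - [[0.1,-0.2,2.5],[0.003,0,0],8.54]
    - [[0.1,-0.2,4.5],[0.003,0,0],8.54]
    - [[0.1,-0.2,5.8],[0.003,0,0],8.54]
    - [[0.1,-0.2,6.3],[0.003,0,0],8.54]
    - [[0.1,-0.2,6.3],[0.003,0,0],8.54]
    - [[0.1,-0.2,6.3],[0.003,0,0],8.54]

```text
time: 2.85
tcp_pos: [0.4533, -0.0894, 0.0031]
eef_rot: [0.708, 0.706, -0.001, -0.0]
force: [-0.4, 0.4, -0.2]
finger_gap: 0.0854
grip_force: 0.0
```

```bash
python3 -c "
from h import *
go([.4541,-.0902,.004])"
```

```text
t 2.85 tcp [ 0.4533 -0.0894  0.0031] shift cm [-0.08  0.08 -0.09] turn [-0.0016  0.0006 -0.002 ] F [-0.4  0.4 -0.2] gap 0.0854 grip 0.0
```

play_rows:
  motion:
    - [[-0.05,0.05,0],[0,0,0],7.2]
    - [[-0.05,0.05,0],[0,0,0],6.8]
    - [[-0.05,0.05,0],[0,0,0],6.4]
    - [[-0.05,0.05,0],[0,0,0],6.0]
    - [[-0.05,0.05,0],[0,0,0],5.8]
    - [[-0.05,0.05,0],[0,0,0],5.8]
    - [[-0.05,0.05,0],[0,0,0],5.8]
    - [[-0.05,0.05,0],[0,0,0],5.8]
  newtons: 40

```text
time: 3.65
tcp_pos: [0.4542, -0.09, 0.0034]
eef_rot: [0.708, 0.706, -0.0, 0.0]
force: [-0.7, 1.3, 6.9]
finger_gap: 0.0631
grip_force: 42.5
```

play_rows:
  motion:
    - [[0,0,-0.5],[0,0,0],5.8]
    - [[0,0,-1.5],[0,0,0],5.8]
    - [[0,0,-3],[0,0,0],5.8]
    - [[0,0,-5],[0,0,0],5.8]
    - [[0,0,-7.5],[0,0,0],5.8]
    - [[0,0,-10],[0,0,0],5.8]
    - [[0,0,-13],[0,0,0],5.8]
    - [[0,0,-16],[0,0,0],5.8]

```text
time: 4.45
tcp_pos: [0.4526, -0.0894, 0.1637]
eef_rot: [0.708, 0.706, -0.001, -0.001]
force: [-0.1, -0.5, -2.1]
finger_gap: 0.0627
grip_force: 44.2
```

```bash
python3 -c "
from h import *
go([.495,-.342,.17])
im,d,m,T=cam('wrist');save('w2.png',im)"
```

```text
t 4.45 tcp [ 0.4526 -0.0894  0.1637] shift cm [-25.25   4.29  -0.65] turn [-0.004  -0.0002 -0.002 ] F [-0.1 -0.5 -2.1] gap 0.0627 grip 44.2
```

View pics/w2.png

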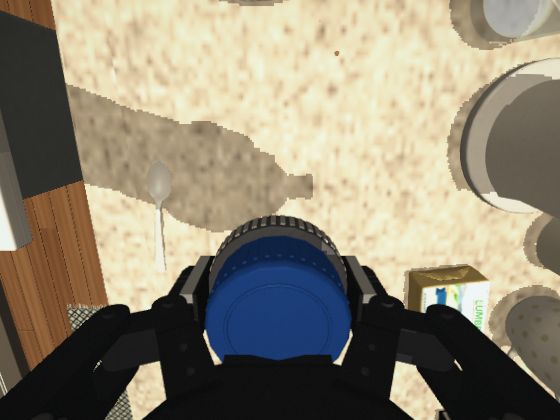

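The lid and cap are held level in the fingers, cap at (278,315), with the dark band visible above it. Carrying them to the shaker.

play_rows:
  motion:
    - [[-1.5,0.25,-0.3],[0,0,0],5.8]
    - [[-4.5,0.8,-0.6],[0,0,0],5.8]
    - [[-8.5,1.5,-0.6],[0,0,0],5.8]
    - [[-12.5,2.1,-0.6],[0,0,0],5.8]
    - [[-16.5,2.8,-0.6],[0,0,0],5.8]
    - [[-20.5,3.5,-0.6],[0,0,0],5.8]
    - [[-23.5,4.0,-0.6],[0,0,0],5.8]
    - [[-25.2,4.3,-0.6],[0,0,0],5.8]

```text
time: 5.3
tcp_pos: [0.4949, -0.345, 0.1664]
eef_rot: [0.709, 0.705, -0.002, -0.002]
force: [-0.5, 0.3, -1.2]
finger_gap: 0.0623
grip_force: 44.4
```

play_rows:
  motion:
    - [[0,0,0],[0,0,0],5.8]
    - [[0,0,0],[0,0,0],5.8]

```text
time: 5.5
tcp_pos: [0.4949, -0.3417, 0.1668]
eef_rot: [0.708, 0.706, -0.001, -0.002]
force: [0.0, 0.4, -2.4]
finger_gap: 0.0627
grip_force: 44.3
```

Run:
```python
from h import *
go([.495,-.342,.17])
p=robot.sense()['tcp_pos'];print('lid z expect band',p[2]+.017)
ims=[]
for n in ('side','top','wrist'):
    im,d,m,T=cam(n);C=cloud(d,m,T);print(n)
    ims.append(im)
    hsv=cv2.cvtColor(im,cv2.COLOR_RGB2HSV);b=(hsv[...,0]>100)&(hsv[...,0]<125)&(hsv[...,1]>140)
    Cb=C.copy();Cb[~b]=np.nan
    disc(Cb,p[2]+.025,p[2]+.06,p,.045)
    disc(C,p[2]+.008,p[2]+.026,p,.037)
    disc(C,.06,.098,(.495,-.342),.036)
save('w3.png',np.hstack([cv2.resize(ims[0][260:420,150:330],(400,356)),cv2.resize(ims[2],(400,356))]))
```

```text
t 5.5 tcp [ 0.4949 -0.3417  0.1668] shift cm [-0.03  0.01 -0.32] turn [-0.0051 -0.0019 -0.003 ] F [ 0.   0.4 -2.4] gap 0.0627 grip 44.3
lid z expect band 0.18379873596260943
side
385 mean [ 0.4947 -0.3565  0.2153] mid [ 0.4921 -0.3531  0.2082] ext [0.0574 0.0367 0.0313] circ 491.3 -346.1 30.1
149 mean [ 0.4965 -0.3628  0.1872] mid [ 0.4943 -0.3534  0.1845] ext [0.0694 0.0426 0.0165] circ 494.4 -347.8 35.0
376 mean [ 0.4951 -0.3447  0.0781] mid [ 0.4949 -0.3422  0.0779] ext [0.058  0.0596 0.0358] circ 494.9 -342.0 30.2
top
few 0
59 mean [ 0.4937 -0.321   0.1871] mid [ 0.4946 -0.3248  0.1842] ext [0.0695 0.0268 0.0171] circ 494.6 -332.7 34.8
69 mean [ 0.4889 -0.3261  0.0813] mid [ 0.4957 -0.3356  0.0783] ext [0.0573 0.0469 0.0342] circ 493.7 -337.4 30.7
wrist
14379 mean [ 0.4946 -0.3309  0.2157] mid [ 0.4949 -0.3344  0.2061] ext [0.0631 0.0428 0.0284] circ 494.7 -344.6 31.8
3317 mean [ 0.4958 -0.3191  0.1891] mid [ 0.4949 -0.3269  0.1843] ext [0.0703 0.0366 0.017 ] circ 494.9 -330.2 35.1
1050 mean [ 0.4941 -0.3242  0.0817] mid [ 0.4951 -0.3328  0.0762] ext [0.0587 0.0417 0.0323] circ 495.0 -335.4 31.0
```

View pics/w3.png

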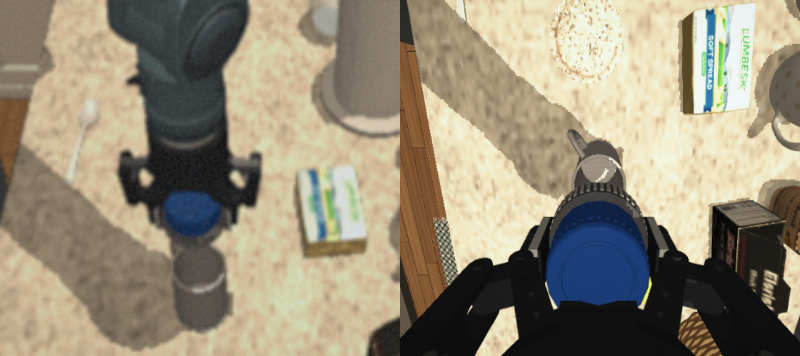

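```bash
cat >> h.py <<'E'
from scipy.optimize import least_squares
def fitr(C,lo,hi,c,r,rtol=.004,side=None):
    Q=C.reshape(-1,3);Q=Q[~np.isnan(Q[:,2])];Q=Q[(Q[:,2]>lo)&(Q[:,2]<hi)];c=np.array(c[:2],float)
    for _ in range(4):
        k=Q[abs(np.hypot(*(Q[:,:2]-c).T)-r)<rtol]
        if len(k)<12: print('few',len(k));return
        f=least_squares(lambda x:np.hypot(*(k[:,:2]-x).T)-r,c,loss='soft_l1',f_scale=.001);c=f.x
    print(len(k),'c',c.round(4),'rms',np.sqrt((f.fun**2).mean()).round(4),'y',k[:,1].min().round(3),k[:,1].max().round(3));return c
E
python3 - <<'E'
from h import *
p=robot.sense()['tcp_pos'];print(p)
for n in ('side','top','wrist'):
    im,d,m,T=cam(n);C=cloud(d,m,T);print(n)
    print('band',end=' ');fitr(C,p[2]+.010,p[2]+.023,p,.032)
    print('cap',end=' ');fitr(C,p[2]+.028,p[2]+.048,p,.028)
    print('shaker wall',end=' ');fitr(C,.076,.0885,(.495,-.342),.0295)
    print('shaker inner',end=' ');fitr(C,.02,.085,(.495,-.342),.0265,.002)
E
```

```text
[ 0.49545566 -0.34060824  0.16775058]
side
band 89 c [ 0.495  -0.3398] rms 0.0011 y -0.374 -0.348
cap 139 c [ 0.4946 -0.3404] rms 0.0012 y -0.372 -0.335
shaker wall 130 c [ 0.495  -0.3423] rms 0.0018 y -0.371 -0.312
shaker inner 426 c [ 0.4956 -0.3425] rms 0.0012 y -0.371 -0.314
top
band 33 c [ 0.4963 -0.3439] rms 0.0016 y -0.333 -0.311
cap 37 c [ 0.4967 -0.3443] rms 0.0008 y -0.335 -0.316
shaker wall 24 c [ 0.4964 -0.345 ] rms 0.0011 y -0.357 -0.315
shaker inner 75 c [ 0.495 -0.342] rms 0.0009 y -0.367 -0.314
wrist
band 1254 c [ 0.4954 -0.3411] rms 0.001 y -0.344 -0.309
cap 2985 c [ 0.4945 -0.3419] rms 0.0012 y -0.351 -0.313
shaker wall 189 c [ 0.4949 -0.3425] rms 0.0016 y -0.348 -0.313
shaker inner 424 c [ 0.4948 -0.3424] rms 0.0002 y -0.363 -0.336
```

Lid ≈ (0.495, -0.3405) and shaker ≈ (0.495, -0.3423) in the same cameras, so I'll shift 1.7 mm in -y while descending.

play_rows:
  motion:
    - [[-0.17,0,0.5],[0,0,0],5.8]
    - [[-0.17,0,1.5],[0,0,0],5.8]
    - [[-0.17,0,3],[0,0,0],5.8]
    - [[-0.17,0,4.5],[0,0,0],5.8]
    - [[-0.17,0,5.5],[0,0,0],5.8]
    - [[-0.17,0,6],[0,0,0],5.8]
    - [[-0.17,0,6],[0,0,0],5.8]
    - [[-0.17,0,6],[0,0,0],5.8]

```text
time: 6.6
tcp_pos: [0.496, -0.3436, 0.1085]
eef_rot: [0.708, 0.706, -0.001, -0.001]
force: [0.4, -0.1, -1.8]
finger_gap: 0.0625
grip_force: 44.4
```

Run:
```python
from h import *
go([.495,-.3423,.081])
p=robot.sense()['tcp_pos']
for n in ('side','wrist'):
    im,d,m,T=cam(n);C=cloud(d,m,T);print(n)
    print('band',end=' ');fitr(C,p[2]+.010,p[2]+.023,p,.032)
    print('cap',end=' ');fitr(C,p[2]+.028,p[2]+.048,p,.028)
    print('shaker wall',end=' ');fitr(C,.076,.0885,(.495,-.342),.0295)
go([.495,-.3423,.081])
```

```text
t 6.6 tcp [ 0.496  -0.3436  0.1085] shift cm [ 0.13 -0.1   2.75] turn [-0.0025  0.0004 -0.002 ] F [ 0.4 -0.1 -1.8] gap 0.0625 grip 44.4
side
band 80 c [ 0.4951 -0.3428] rms 0.0011 y -0.376 -0.351
cap 123 c [ 0.495  -0.3436] rms 0.0011 y -0.374 -0.344
shaker wall 64 c [ 0.4947 -0.3408] rms 0.0008 y -0.372 -0.344
wrist
band 1262 c [ 0.4958 -0.3442] rms 0.001 y -0.338 -0.312
cap 3022 c [ 0.495 -0.345] rms 0.0012 y -0.353 -0.316
shaker wall 318 c [ 0.4949 -0.3424] rms 0.0003 y -0.333 -0.313
t 6.7 tcp [ 0.4963 -0.3439  0.109 ] shift cm [ 0.16 -0.13  2.8 ] turn [-0.0018  0.0011 -0.002 ] F [-0.3 -0.  -1.3] gap 0.0624 grip 44.4
```

play_rows:
  motion:
    - [[0.15,-0.07,0.3],[0,0,0],5.8]
    - [[0.15,-0.07,0.6],[0,0,0],5.8]
    - [[0.15,-0.07,0.8],[0,0,0],5.8]
    - [[0.15,-0.07,0.8],[0,0,0],5.8]

```text
time: 7.1
tcp_pos: [0.4948, -0.3417, 0.0997]
eef_rot: [0.708, 0.706, -0.001, -0.001]
force: [-0.1, -0.8, -1.4]
finger_gap: 0.0623
grip_force: 44.4
```

Run:
```python
from h import *
go([.495,-.3423,.081])
p=robot.sense()['tcp_pos']
for n in ('side','wrist'):
    im,d,m,T=cam(n);C=cloud(d,m,T);print(n)
    print('band',end=' ');fitr(C,p[2]+.010,p[2]+.023,p,.032)
    print('shaker wall',end=' ');fitr(C,.076,.0885,(.495,-.342),.0295)
    Q=C.reshape(-1,3);Q=Q[np.hypot(Q[:,0]-.495,Q[:,1]+.342)<.022];print('cap top z',np.nanmax(Q[:,2][Q[:,2]<p[2]+.06]) if n=='side' else np.nanpercentile(Q[:,2][Q[:,2]<p[2]+.065],50))
go([.495,-.3423,.081])
```

```text
t 7.1 tcp [ 0.4948 -0.3417  0.0997] shift cm [-0.06  0.03  1.87] turn [-0.0036 -0.0005 -0.0019] F [-0.1 -0.8 -1.4] gap 0.0623 grip 44.4
side
band 78 c [ 0.4939 -0.3409] rms 0.0013 y -0.375 -0.344
shaker wall 66 c [ 0.4946 -0.3407] rms 0.0007 y -0.371 -0.345
cap top z 0.1562114980275462
wrist
band 1297 c [ 0.4944 -0.3422] rms 0.001 y -0.337 -0.31
shaker wall 396 c [ 0.4949 -0.3424] rms 0.0002 y -0.328 -0.312
cap top z 0.1505496135532394
t 7.2 tcp [ 0.495  -0.3419  0.1001] shift cm [-0.04  0.    1.91] turn [-0.0032 -0.0001 -0.002 ] F [ 0.6  0.4 -1.1] gap 0.0627 grip 44.4
```

Aligned within 0.5 mm. Lowering slowly into the mouth.

play_rows:
  motion:
    - [[0,0.04,0.3],[0,0,0],5.8]
    - [[0,0.04,0.6],[0,0,0],5.8]
    - [[0,0.04,0.9],[0,0,0],5.8]
    - [[0,0.04,1.2],[0,0,0],5.8]
    - [[0,0.04,1.4],[0,0,0],5.8]
    - [[0,0.04,1.4],[0,0,0],5.8]

```text
time: 7.8
tcp_pos: [0.4952, -0.3417, 0.0857]
eef_rot: [0.708, 0.706, -0.001, -0.001]
force: [0.2, 0.1, -1.7]
finger_gap: 0.0629
grip_force: 44.4
```

Run:
```python
from h import *
go([.495,-.3423,.081])
p=robot.sense()['tcp_pos']
for n in ('side','wrist'):
    im,d,m,T=cam(n);C=cloud(d,m,T);print(n)
    print('band',end=' ');fitr(C,p[2]+.010,p[2]+.023,p,.032)
    print('shaker wall',end=' ');fitr(C,.074,.0865,(.495,-.342),.0295)
    Q=C.reshape(-1,3);Q=Q[np.hypot(Q[:,0]-.495,Q[:,1]+.342)<.022];print('cap top z',np.nanmax(Q[:,2][Q[:,2]<p[2]+.06]) if n=='side' else np.nanpercentile(Q[:,2][Q[:,2]<p[2]+.065],50))
go([.495,-.3423,.081])
```

```text
t 7.8 tcp [ 0.4952 -0.3417  0.0857] shift cm [-0.06 -0.02  0.47] turn [-0.0036 -0.0005 -0.002 ] F [ 0.2  0.1 -1.7] gap 0.0629 grip 44.4
side
band 72 c [ 0.4943 -0.3408] rms 0.0012 y -0.374 -0.346
shaker wall 67 c [ 0.4946 -0.3407] rms 0.0007 y -0.372 -0.345
cap top z 0.14241300100854504
wrist
band 1295 c [ 0.4948 -0.3422] rms 0.001 y -0.338 -0.31
shaker wall 540 c [ 0.4949 -0.3424] rms 0.0002 y -0.327 -0.312
cap top z 0.1365893783234733
t 7.9 tcp [ 0.4954 -0.3419  0.0862] shift cm [-0.04 -0.04  0.52] turn [-0.0031  0.     -0.002 ] F [-0.3 -0.3 -2.3] gap 0.0625 grip 44.4
```

play_rows:
  motion:
    - [[0,0,0.15],[0,0,0],5.8]
    - [[0,0,0.3],[0,0,0],5.8]
    - [[0,0,0.4],[0,0,0],5.8]
    - [[0,0,0.45],[0,0,0],5.8]
    - [[0,0,0.45],[0,0,0],5.8]

```text
time: 8.4
tcp_pos: [0.4954, -0.3419, 0.0816]
eef_rot: [0.708, 0.706, -0.001, -0.001]
force: [0.0, -0.3, -2.4]
finger_gap: 0.0626
grip_force: 44.5
```

play_rows:
  motion:
    - [[0,0,0.05],[0,0,0],5.8]
    - [[0,0,0.1],[0,0,0],5.8]
    - [[0,0,0.1],[0,0,0],5.8]

```text
time: 8.7
tcp_pos: [0.4956, -0.3421, 0.0815]
eef_rot: [0.708, 0.706, -0.001, -0.001]
force: [-1.7, 1.0, 4.7]
finger_gap: 0.0626
grip_force: 44.9
```

Run:
```python
from h import *
p=robot.sense()['tcp_pos']
im,d,m,T=cam('wrist');C=cloud(d,m,T);save('w4.png',im)
fitr(C,.092,.104,p,.032);fitr(C,.074,.0865,(.495,-.342),.0295)
Q=C.reshape(-1,3);Q=Q[np.hypot(Q[:,0]-.495,Q[:,1]+.342)<.022];print('cap top z',np.nanpercentile(Q[:,2][Q[:,2]<.15],[25,50,75]))
go([.495,-.3423,.081])
```

```text
1218 c [ 0.4951 -0.3425] rms 0.001 y -0.337 -0.31
443 c [ 0.495  -0.3425] rms 0.0002 y -0.324 -0.312
cap top z [0.13181842 0.13217316 0.13254702]
t 8.75 tcp [ 0.4956 -0.3421  0.0814] shift cm [-0.02 -0.06  0.04] turn [-0.0023  0.0007 -0.002 ] F [-1.9  0.7  5.3] gap 0.0628 grip 44.8
```

View pics/w4.png

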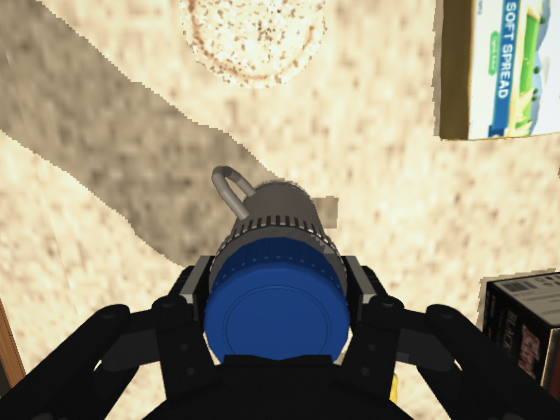

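The band rests on the shaker's rim at (280,225), the cap top reads 0.132 as it should when home, and the contact force rose. Letting go.

play_rows:
  motion:
    - [[0,-0.03,0],[0,0,0],6.3]
    - [[0,-0.03,0],[0,0,0],6.6]
    - [[0,-0.03,0],[0,0,0],7.0]
    - [[0,-0.03,0],[0,0,0],7.5]
    - [[0,-0.03,0],[0,0,0],7.8]
    - [[0,-0.03,0],[0,0,0],7.8]
    - [[0,-0.03,0],[0,0,0],7.8]
    - [[0,-0.03,0],[0,0,0],7.8]

```text
time: 9.55
tcp_pos: [0.4951, -0.342, 0.0807]
eef_rot: [0.708, 0.706, -0.001, -0.001]
force: [-0.2, 0.3, -0.3]
finger_gap: 0.078
grip_force: 0.0
```

Run:
```python
from h import *
p=robot.sense()['tcp_pos']
im,d,m,T=cam('wrist');C=cloud(d,m,T)
fitr(C,.092,.104,p,.032);fitr(C,.108,.128,p,.028);fitr(C,.074,.0865,(.495,-.342),.0295)
Q=C.reshape(-1,3);Q=Q[np.hypot(Q[:,0]-.495,Q[:,1]+.342)<.022];print('cap top z',np.nanpercentile(Q[:,2][Q[:,2]<.15],[25,50,75]))
go([.495,-.3423,.081])
# finger tip heights: points off the band in finger zone
P=C.reshape(-1,3)
for s in (1,-1):
    k=P[(abs(P[:,1]+.342)<.014)&(s*(P[:,0]-.495)>.036)&(s*(P[:,0]-.495)<.06)&(P[:,2]>.06)&(P[:,2]<.16)]
    print(len(k),np.percentile(k[:,2],[0,2,50,98]).round(4) if len(k) else '')
```

```text
1048 c [ 0.4951 -0.3426] rms 0.0003 y -0.345 -0.31
2526 c [ 0.4948 -0.3434] rms 0.0004 y -0.339 -0.314
478 c [ 0.4949 -0.3424] rms 0.0003 y -0.327 -0.312
cap top z [0.13177752 0.13213729 0.13249482]
t 9.6 tcp [ 0.4951 -0.342   0.0807] shift cm [-0.03 -0.01 -0.03] turn [-0.003   0.0001 -0.002 ] F [-1.1 -0.3  0.3] gap 0.0784 grip 0.0
7552 [0.0904 0.0962 0.1426 0.1592]
7364 [0.0906 0.0966 0.1426 0.1592]
```

The lid and cap stayed home. The lowest visible finger points are about 10 mm above the TCP at this opening. Next I raise 2.9 cm so the tips end above the band, then close gently on the cap.

play_rows:
  motion:
    - [[0,0,-0.5],[0,0,0],7.8]
    - [[0,0,-1.3],[0,0,0],7.8]
    - [[-0.05,0,-2.2],[0,0,0],7.8]
    - [[-0.05,0,-2.85],[0,0,0],7.8]
    - [[-0.05,0,-2.85],[0,0,0],7.8]
    - [[-0.05,0,-2.85],[0,0,0],7.8]
    - [[-0.05,0,-2.85],[0,0,0],7.8]
  newtons: 25

```text
time: 10.3
tcp_pos: [0.495, -0.3423, 0.1089]
eef_rot: [0.708, 0.706, -0.001, -0.001]
force: [0.3, 0.3, -0.6]
finger_gap: 0.0776
grip_force: 0.0
```

Run:
```python
from h import *
go([.4949,-.343,.109])
p=robot.sense()['tcp_pos']
im,d,m,T=cam('wrist');C=cloud(d,m,T)
fitr(C,.092,.104,p,.032);fitr(C,.108,.128,p,.028);fitr(C,.074,.0865,(.495,-.342),.0295)
go([.4949,-.343,.109])
```

```text
t 10.3 tcp [ 0.495  -0.3423  0.1089] shift cm [-0.07 -0.01 -0.01] turn [-0.0034 -0.0003 -0.0021] F [ 0.3  0.3 -0.6] gap 0.0776 grip 0.0
631 c [ 0.4951 -0.3427] rms 0.0003 y -0.346 -0.31
1363 c [ 0.4948 -0.3434] rms 0.0003 y -0.339 -0.315
240 c [ 0.4949 -0.3424] rms 0.0002 y -0.324 -0.312
t 10.35 tcp [ 0.4949 -0.3422  0.1088] shift cm [-0.08 -0.   -0.02] turn [-0.0036 -0.0004 -0.002 ] F [ 0.  -0.4 -0.9] gap 0.0782 grip 0.0
```

play_rows:
  motion:
    - [[-0.05,0,0],[0,0,0],7.0]
    - [[-0.05,0,0],[0,0,0],6.4]
    - [[-0.05,0,0],[0,0,0],6.0]
    - [[-0.05,0,0],[0,0,0],5.7]
    - [[-0.05,0,0],[0,0,0],5.4]
    - [[-0.05,0,0],[0,0,0],5.2]
    - [[-0.05,0,0],[0,0,0],5.0]
    - [[-0.05,0,0],[0,0,0],5.0]
  newtons: 25

```text
time: 11.15
tcp_pos: [0.4953, -0.3431, 0.1094]
eef_rot: [0.708, 0.706, -0.001, -0.001]
force: [1.0, 0.7, 1.2]
finger_gap: 0.0536
grip_force: 26.5
```

Run:
```python
from h import *
go([.4949,-.343,.109])
p=robot.sense()['tcp_pos']
im,d,m,T=cam('wrist');C=cloud(d,m,T)
fitr(C,.092,.104,p,.032);fitr(C,.108,.128,p,.028);fitr(C,.074,.0865,(.495,-.342),.0295)
```

```text
t 11.15 tcp [ 0.4953 -0.3431  0.1094] shift cm [ 0.01 -0.04  0.04] turn [-0.0027  0.0004 -0.002 ] F [1.  0.7 1.2] gap 0.0536 grip 26.5
608 c [ 0.4951 -0.3427] rms 0.0003 y -0.34 -0.31
1512 c [ 0.4948 -0.3435] rms 0.0009 y -0.354 -0.315
225 c [ 0.4949 -0.3424] rms 0.0002 y -0.323 -0.312
```

play_rows:
  motion:
    - [[0,0,-0.2],[0,0,0],5.0]
    - [[0,0,-0.5],[0,0,0],5.0]
    - [[0,0,-0.8],[0,0,0],5.0]
    - [[0,0,-1.1],[0,0,0],5.0]
    - [[0,0,-1.5],[0,0,0],5.0]
    - [[0,0,-1.5],[0,0,0],5.0]

```text
time: 11.8
tcp_pos: [0.4956, -0.3433, 0.125]
eef_rot: [0.708, 0.706, -0.001, -0.0]
force: [0.0, -0.4, -0.8]
finger_gap: 0.0539
grip_force: 26.4
```

Run:
```python
from h import *
go([.4949,-.343,.2])
p=robot.sense()['tcp_pos']
im,d,m,T=cam('wrist');C=cloud(d,m,T);save('w5.png',im)
fitr(C,.092,.104,p,.032);fitr(C,.074,.0865,(.495,-.342),.0295)
```

```text
t 11.8 tcp [ 0.4956 -0.3433  0.125 ] shift cm [ 0.02 -0.09 -7.5 ] turn [-0.002   0.0009 -0.002 ] F [ 0.  -0.4 -0.8] gap 0.0539 grip 26.4
477 c [ 0.4951 -0.3426] rms 0.0003 y -0.345 -0.31
157 c [ 0.4949 -0.3424] rms 0.0002 y -0.323 -0.313
```

View pics/w5.png

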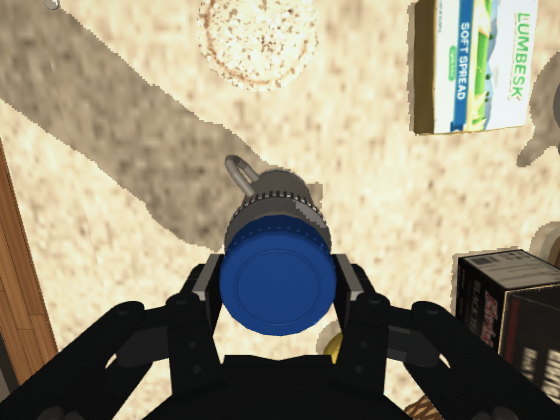

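The cap at (278,278) is in the fingers. The lid's band, with its collar surface now showing at (315,215), stays on the shaker. Lifting on to about 10 cm.

play_rows:
  motion:
    - [[0,0,-0.7],[0,0,0],5.0]
    - [[0,0,-2],[0,0,0],5.0]
    - [[0,0,-3.5],[0,0,0],5.0]
    - [[0,0,-5],[0,0,0],5.0]
    - [[0,0,-6.5],[0,0,0],5.0]
    - [[0,0,-7.7],[0,0,0],5.0]
    - [[0,0,-8.3],[0,0,0],5.0]
    - [[0,0,-8.5],[0,0,0],5.0]

```text
time: 12.65
tcp_pos: [0.4958, -0.3432, 0.21]
eef_rot: [0.708, 0.706, -0.001, -0.0]
force: [-0.5, 0.3, -0.8]
finger_gap: 0.054
grip_force: 26.4
```

play_rows:
  motion:
    - [[0,0,0],[0,0,0],5.0]
    - [[0,0,0],[0,0,0],5.0]
    - [[0,0,0],[0,0,0],5.0]
    - [[0,0,0],[0,0,0],5.0]
    - [[0,0,0],[0,0,0],5.0]
    - [[0,0,0],[0,0,0],5.0]

```text
time: 13.25
tcp_pos: [0.4955, -0.3429, 0.2091]
eef_rot: [0.708, 0.706, -0.001, -0.001]
force: [-0.0, -0.0, 0.7]
finger_gap: 0.0538
grip_force: 26.4
```

Run:
```python
from h import *
go([.4949,-.343,.21])
p=robot.sense()['tcp_pos']
im,d,m,T=cam('wrist');C=cloud(d,m,T);save('w6.png',im)
a=fitr(C,.092,.104,p,.032);b=fitr(C,.074,.0865,(.495,-.342),.0295)
Q=C.reshape(-1,3)
k=Q[(np.hypot(Q[:,0]-.495,Q[:,1]+.3435)<.02)&(Q[:,2]>.2)&(Q[:,2]<.27)];print('cap top',np.median(k[:,2]).round(4))
k=Q[(np.hypot(Q[:,0]-.495,Q[:,1]+.3425)<.0315)&(Q[:,2]>.1)&(Q[:,2]<.12)];print('lid top/band',len(k),np.percentile(k[:,2],[10,50,90]).round(4))
if np.linalg.norm(a-b)<.002 and p[2]>.2: robot.finish_job();print('handed in')
```

```text
t 13.25 tcp [ 0.4955 -0.3429  0.2091] shift cm [-0.01 -0.06 -0.09] turn [-0.0031 -0.0001 -0.002 ] F [-0.  -0.   0.7] gap 0.0538 grip 26.4
185 c [ 0.4951 -0.3428] rms 0.0003 y -0.353 -0.31
19 c [ 0.4949 -0.3425] rms 0.0001 y -0.318 -0.313
cap top 0.2318
lid top/band 2881 [0.1056 0.1132 0.1151]
the job is handed in; nothing more can be done
handed in
```

The job is handed in: by the last measurement before hand-in the sieve lid sat fully home on the shaker, within about 0.5 mm of its axis, with the cap held steady in the gripper about 100 mm above its seat.

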